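Brake lever stop check on a handlebar bench stand

TASK

With the outside of the fingers, press the orange brake lever in towards the black handlebar grip until it comes up against its stop, hold it there for a good second without forcing it, and let it spring all the way back. Then press the green key on the grey test box right down and let go, to record that the lever stops short of the bar. Nothing is to be gripped or lifted: leave the red key alone, keep the test box where it stands and disturb nothing else on the bench.

Things in the scene. Friction and masses are not known exactly. Their poses are not given: they have to be found in the camera images.
- stand: blue bench stand, bolted down, holding a level handlebar 130 mm above the table. Origin on the table under the bar's axis; y along the bar, x from the lever towards the bar, z up. Foot plate 160 x 160 x 12 mm centred at y = +75 mm; column and clamp at y = +94 to +136 mm, top at 153 mm; bar 22 mm thick, y = -155 to +150 mm; black rubber grip 32 mm thick, y = -155 to -20 mm. Its yaw varies
- lever_pad (a point): point on the orange lever's outer face (away from the bar) where fingers press, 130 mm up; at rest at x = -78, y = -55 mm in the stand's frame. Turns with the lever: x inward to the bar, y along the lever to the hinge, z up. Blade 12 mm thick, 16 mm high, straight from y = +43 to -32 mm here, then an 18 mm ball end (to -43 mm). Free space outside, above and below it
- brake_lever (a joint): lever angle: 0 at rest, grows as pressed towards the bar, firm stop at 0.30 rad (hard: some 20 N more per further mm), blade still 15 to 25 mm off the grip. Vertical hinge at x = -32, y = +30 mm of the stand. Spring: about 4 N at the pad to start it, 9 N at the stop. From rest to stop the pad point moves 27 mm along the stand's +x and 10 mm along its -y
- tester: loose grey test box, 100 (x) x 150 (y) x 45 mm high, 0.9 kg, origin at the centre of its underside, black panel with small screen on its +x half, two round keys in black housings on its -x half: green at y = +36 mm, red at y = -36 mm, both at x = -18 mm. Stands to the left or to the right of the stand, yaw varies
- pass_key_top (a point): centre of the top of the green key, 28 mm in diameter; moves down with the key
- pass_key (a joint): travel of the green key, 0 up, 0.006 m fully down; it springs back; about 5 N presses it fully
- fail_key_top (a point): centre of the top of the red key, same size; leave it alone
- fail_key (a joint): travel of the red key, 0 up, 0.006 m fully down
- iron_stand: loose blue soldering iron stand, 90 x 120 mm, about 90 mm high, origin under its centre; leave alone; it stands on the side where the test box is not
- screwdriver: loose screwdriver, 170 mm, lying between robot and stand; leave alone
- spool: loose metal wire spool, 60 mm diameter, 42 mm high, origin under its centre; leave alone
- tape: loose roll of yellow tape, 68 mm diameter, 19 mm high; leave alone
- mouse: loose black computer mouse, 105 x 60 x 28 mm; leave alone
- meter: loose yellow multimeter, 150 x 76 mm, 42 mm high, lying flat; leave alone
There are look-alikes about, which are no part of the job. What is shaped like the tester but pink or turquoise is not meant.

How it is judged:
By the outcome, as a careful person would: the job done as asked, in the order asked, and still so for the second after the job is handed in, with the robot touching nothing.
It also fails if it takes over 54 s, if anything falls off the work surface, if the arm or the gripper's body presses on something with over 40 N, if the wrist force passes 120 N, or if a joint passes its speed limit or range.

ROBOT

A 6-joint arm with a two-finger parallel gripper is mounted at the origin on the work surface. World frame = base frame: x ahead of the robot, y to its left, z up, the work surface at z = 0. Lengths are in mm, angles in rad, forces in N, time in s.
With the tool pointing down it reaches from about 325 to 1000 mm from the base axis. Payload 5.1 kg.
Tool frame: the origin (TCP) lies midway between the tips of the shut fingers; the grasp point (between the pads) lies manip.tcp_to_grasp behind it (manip.tcp_to_grasp is the distance from the TCP to the grasp point, in mm); x points along the fingers, z is the direction in which the jaws open and shut, and the axes are right-handed (so a half turn about x gives the same grasp; the last joint's range is limited). The gripper opens to 85 mm and grips with 20 to 120 N. Pads are 22 mm wide; open, the fingers measure 114 mm over their backs; the gripper's body (76 mm by 85 mm) begins 54 mm behind the grasp point. The pads swing forward as they close: fully open they stand 13 mm farther back than shut.
Start: joints at [1.149, 0.124, 1.65, -0, 1.367, -0.083], TCP at [216.051, 613.031, 231.322] pointing down, gripper open.
Joint ranges: [-2.61, 2.61], [-1.02, 2.33], [0.03, 2.71], [-1.35, 4.49], [0.32, 2.68], [-2.91, 2.91]. Speed limits (rad/s): [2.57, 2.57, 3.14, 3.14, 3.14, 3.14].

INTERFACE

Orientations are given as a rotation vector (axis times angle).
In Python, from workcell import telemetry, viewer, job, manip gives the robot as it stands. The module is installed in compiled form; this text tells all that it offers.
- The arm moves only by the tool play_rows, never from a script. Its arguments are lists of equal length, an entry for each row: "gripper": the closure, from -1 (fully open) to 1 (shut); "translation": the shift along the tool's x, y, z in mm, a list of three; "dr": the turn, a rotation vector about the tool's x, y, z in degrees, a list of three. A call has 1 to 20 rows; each row is the pose to reach, as a shift and turn from the pose measured when the call began, along the tool's axes at that moment; what a row does not reach only later rows make up. A row lasts 1/10 s, in which the tool goes at most 50 mm and 8.59 degrees, less where a joint would pass 70% of its speed; a pose out of reach is approached as far as the arm can. A call with a gripper value outside its range is refused whole. The fingers move at their own pace and stop on an object; "force" is the grip in N (left out, the last holds). Time passes only in rows, so rows that repeat a pose let the fingers close. It gives the time, the measured TCP pose, the force and the opening at its end, in the units of the state.
- telemetry.get_state(): the state, without advancing time (a new reading comes with each control period).
- viewer.snapshot(name): name is "scene" or "side" or "wrist"; returns a dict with "pixels" (420x560x3 uint8, red, green, blue), "z_map" (420x560 float32, mm along the optical axis (not along the pixel's ray), 0 where there is no reading), "fx", "fy", "cx", "cy" (pixels), "R" (3x3) and "t" (3): a world point X has camera coordinates R X + t; the wrist camera has in their place "T_tool_cam" (4x4, takes a point from camera to tool coordinates, whose origin is the TCP and whose axes are the tool frame's). Camera axes: x right, y down, z forward; pixel columns grow to the right and rows downward; lengths in mm; the calibration is good to about 2 mm. The wrist camera is an equidistant fisheye: a pixel r from the principal point sees the ray r / f radians off the axis. A picture is of the moment at which its call begins: read the wrist's pose just before it.
- job.hand_in(): hands the job in, once; it reports no verdict.
The state is a dict: "time_s": time; "joint_positions": joint angles; "qvel": joint speeds; "joint_efforts": joint torques, N m; "ee_pos": TCP position; "ee_rot": TCP orientation; "wrist_force": force on the tool from outside, world axes, zero at the start; "ft_torque": the same for the moment, N m; "finger_gap": opening from 0.0 (shut) to 1.0 (fully open).
Only numpy, scipy, OpenCV 4.12 (cv2) and the standard library are available. Lean on these libraries where they do the work, as an engineer would, in place of code of your own. Each camera call takes 0.05 s, during which the arm holds its last target.

## Working session

There is one attempt and no reset: what is moved stays moved. The work goes in short steps, Python scripts to look and compute and a tool call to move; the robot and the scene stay as the last step left them, time stands still between calls to the robot, and variables do not carry over. Pictures are saved under pics/ and viewed, and the job is handed in when it is done.

Besides the shell and the picture viewer there is one more tool, called after "Request:" by a JSON object that holds its "method" and its "body", one argument or row to a line. play_rows: Moves the arm, as the interface text tells. Its arguments: {"type":"object","properties":{"gripper":{"type":"array","items":{"type":"number"}},"translation":{"type":"array","items":{"type":"array","items":{"type":"number"}}},"dr":{"type":"array","items":{"type":"array","items":{"type":"number"}}},"force":{"type":"number"}},"required":["gripper","translation","dr"]}

```bash
mkdir -p pics
cat > h.py <<'E'
import numpy as np, cv2, pickle
from workcell import telemetry, viewer, job, manip
def snap(n,tag):
    s=telemetry.get_state(); d=viewer.snapshot(n); d=dict(d); d['state']=s
    pickle.dump(d,open(f'pics/{tag}.pkl','wb')); cv2.imwrite(f'pics/{tag}.png',np.ascontiguousarray(d['pixels'][:,:,::-1])); return d
def load(tag): return pickle.load(open(f'pics/{tag}.pkl','rb'))
def world(d):
    z=d['z_map']; v,u=np.mgrid[0:z.shape[0],0:z.shape[1]]
    P=np.stack([(u-d['cx'])/d['fx']*z,(v-d['cy'])/d['fy']*z,z],-1)
    W=(P-np.array(d['t']))@np.array(d['R']); W[z==0]=np.nan; return W
E
python3 - <<'E'
from h import *
for n in ['scene','side','wrist']:
    d=snap(n,n+'0'); print(n,{k:d[k] for k in d if k in('fx','fy','cx','cy','T_tool_cam','t')})
s=telemetry.get_state(); print(s); print(manip.tcp_to_grasp)
E
```

```text
scene {'fx': 424.9556645627027, 'fy': 424.9556645627027, 'cx': 276.8466771526948, 'cy': 200.6563483732983, 't': array([-163.21977799, -218.36296639, 1734.97008905])}
side {'fx': 522.0108571386517, 'fy': 522.0108571386517, 'cx': 287.12950160861294, 'cy': 218.4952393998356, 't': array([-333.2561731 ,  281.52739423, 1287.6146783 ])}
wrist {'fx': 325.19226210127806, 'fy': 325.19226210127806, 'cx': 279.19532028374675, 'cy': 206.37050505659963, 'T_tool_cam': array([[ 3.40808468e-04, -3.16052550e-01,  9.48741624e-01,
        -1.41825052e+02],
       [ 1.83443986e-04, -9.48741644e-01, -3.16052622e-01,
         8.13310226e+01],
       [ 9.99999925e-01,  2.81754355e-04, -2.65361246e-04,
        -7.94395684e-01],
       [ 0.00000000e+00,  0.00000000e+00,  0.00000000e+00,
         1.00000000e+00]])}
{'time_s': 0.15, 'joint_positions': array([ 1.14938717e+00,  1.24379028e-01,  1.65136175e+00,  1.77915730e-05,
        1.36750176e+00, -8.26102186e-02]), 'qvel': array([-0.00033006, -0.00347107, -0.0049682 ,  0.00160043,  0.00046186,
        0.00139243]), 'joint_efforts': array([ 4.22548410e-04, -4.24228585e+01, -3.66012597e+01, -1.32844475e-04,
        4.56612164e-03, -1.87395187e-05]), 'ee_pos': array([215.86487446, 612.60579408, 230.31919162]), 'ee_rot': array([-0.95698191,  1.35211295,  0.95561825]), 'wrist_force': array([-0.59794988, -0.59579426, -0.29642751]), 'ft_torque': array([ 0.03913652,  0.00202853, -0.00969184]), 'finger_gap': 1.0034864941969874}
18.700000000000003
```

View pics/scene0.png

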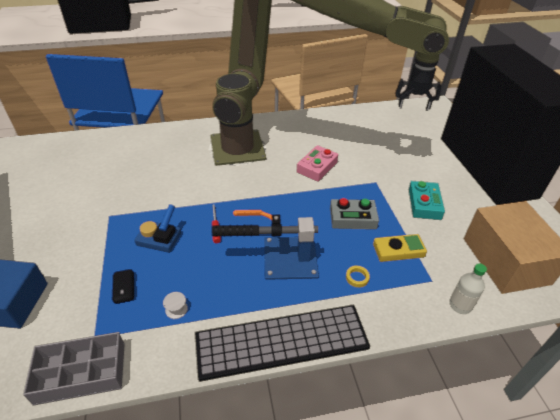

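View pics/side0.png

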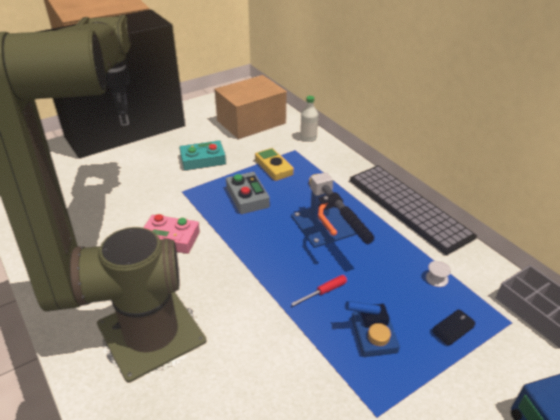

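View pics/wrist0.png

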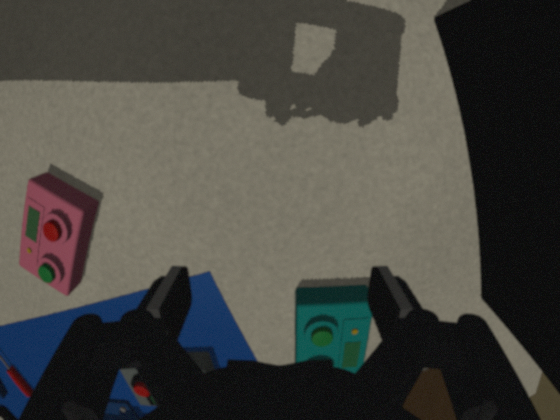

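Run:
```python
from h import *
for n in ['scene0','side0']:
    d=load(n); W=world(d); p=d['pixels']; hsv=cv2.cvtColor(np.ascontiguousarray(p),cv2.COLOR_RGB2HSV)
    H,S,V=[hsv[...,i].astype(int) for i in range(3)]
    print(n, 'depth0 frac',(d['z_map']==0).mean())
    near=lambda c,r:(np.hypot(np.mgrid[0:420,0:560][1]-c[0],np.mgrid[0:420,0:560][0]-c[1])<r)
    P={'scene0':dict(green=(365,203),red=(344,203),box=(354,213),lever=(254,214),grip=(236,231),clamp=(305,228),drv=(216,230)),
       'side0':dict(green=(238,179),red=(245,192),box=(250,195),lever=(328,220),grip=(352,220),clamp=(321,185),drv=(330,288))}[n]
    for k,c in P.items():
        m=near(c,{'green':8,'red':8}.get(k,30))
        if k=='green': m&=(H>45)&(H<85)&(S>110)&(V>60)
        elif k=='red': m&=((H<8)|(H>172))&(S>130)&(V>80)
        elif k=='lever': m&=(H<14)&(S>140)&(V>120)
        elif k=='drv': m&=((H<5)|(H>172))&(S>150)
        elif k=='grip': m&=(V<50)&(W[...,2]>100)
        elif k=='clamp': m&=(S<50)&(W[...,2]>100)
        elif k=='box': m&=(S<60)&(W[...,2]>35)&(W[...,2]<70)
        w=W[m]; w=w[~np.isnan(w[:,0])]
        print(k,len(w),'med',np.round(np.median(w,0),1),'lo',np.round(np.percentile(w,3,axis=0),1),'hi',np.round(np.percentile(w,97,axis=0),1))
        q=w[:,:2]-w[:,:2].mean(0); e,v=np.linalg.eigh(q.T@q); a=v[:,1]; 
        print('   axis ang deg (from y)',np.round(np.degrees(np.arctan2(-a[0]*np.sign(a[1]),abs(a[1]))),1))
    x0,y0,x1,y1=(195,185,395,290) if n=='scene0' else (210,160,390,310)
    cv2.imwrite(f'pics/crop_{n}.png',cv2.resize(np.ascontiguousarray(p[y0:y1,x0:x1,::-1]),None,fx=4,fy=4,interpolation=2)[:600,:800])
```

```text
scene0 depth0 frac 0.0039625850340136055
green 51 med [470.4 368.1  66.2] lo [458.4 358.   56.6] hi [481.8 382.9  70.3]
   axis ang deg (from y) -12.4
red 53 med [456.3 298.3  65.2] lo [442.1 285.   55.6] hi [465.  312.4  69.9]
   axis ang deg (from y) -1.6
box 754 med [486.1 333.   45.3] lo [433.5 256.9  37.4] hi [533.9 400.1  56.6]
   axis ang deg (from y) -13.7
lever 156 med [518.9 -15.4 134.8] lo [509.8 -66.9 126.6] hi [551.1  32.7 141.6]
   axis ang deg (from y) -17.9
grip 418 med [587.5 -76.6 140.5] lo [ 571.1 -134.6  125.3] hi [602.3 -14.4 147.9]
   axis ang deg (from y) -9.6
clamp 562 med [616.  112.6 142.8] lo [585.5  42.2 113. ] hi [641.7 149.  154.8]
   axis ang deg (from y) -16.1
drv 72 med [ 499.5 -130.2   21.8] lo [ 426.  -140.     8.8] hi [ 576.9 -121.2  143.3]
   axis ang deg (from y) 89.1
side0 depth0 frac 0.005437925170068027
green 28 med [461.2 367.6  69. ] lo [451.1 356.1  64.6] hi [471.1 381.   73.1]
   axis ang deg (from y) -16.4
red 49 med [445.7 293.7  67. ] lo [436.7 284.6  59.8] hi [458.6 309.7  71.1]
   axis ang deg (from y) 3.1
box 699 med [461.3 311.6  46.6] lo [417.7 253.4  37.5] hi [520.3 395.9  59.3]
   axis ang deg (from y) -11.1
lever 155 med [510.7 -15.9 136.4] lo [499.6 -70.3 126.5] hi [553.3  39.9 141.6]
   axis ang deg (from y) -23.1
grip 61 med [567.8 -37.6 137.6] lo [ 556.2 -137.7  118.4] hi [582.3  45.5 145.7]
   axis ang deg (from y) -7.3
clamp 650 med [590.9 103.  143.3] lo [557.8   8.8 113.6] hi [631.4 142.1 155.9]
   axis ang deg (from y) -14.4
drv 204 med [ 456.5 -136.5   23.6] lo [ 418.9 -143.9   14.8] hi [ 492.2 -126.    28.6]
   axis ang deg (from y) 87.9
```

View pics/crop_scene0.png

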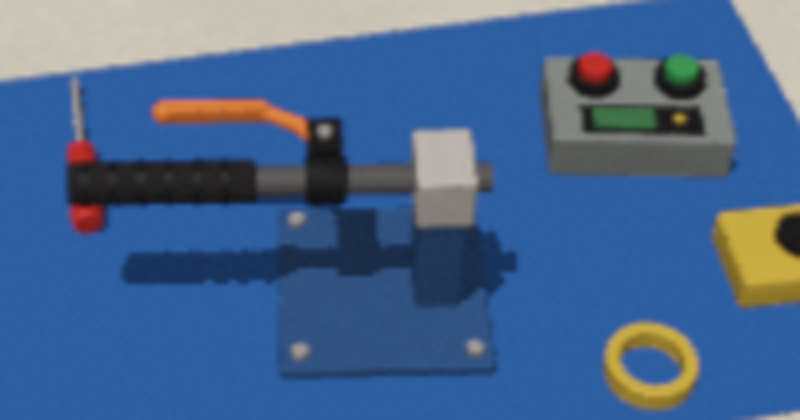

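View pics/crop_side0.png

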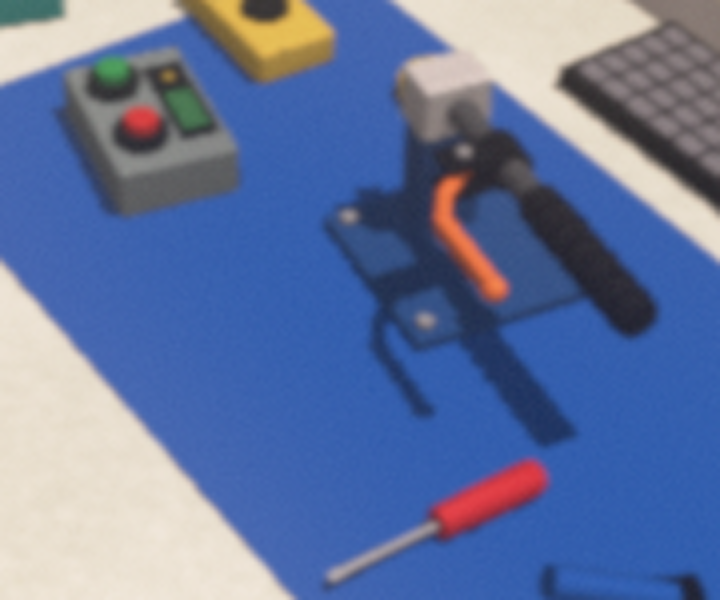

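```bash
cat >> h.py <<'E'
from scipy.spatial.transform import Rotation as Ro
def tri(uvs,ds):
    A=np.zeros((3,3));b=np.zeros(3)
    for (u,v),d in zip(uvs,ds):
        R=np.array(d['R']);t=np.array(d['t']);C=-R.T@t
        r=R.T@np.array([(u-d['cx'])/d['fx'],(v-d['cy'])/d['fy'],1]);r/=np.linalg.norm(r)
        M=np.eye(3)-np.outer(r,r);A+=M;b+=M@C
    return np.linalg.solve(A,b)
E
python3 - <<'E'
from h import *
s=telemetry.get_state(); print(Ro.from_rotvec(s['ee_rot']).as_matrix().round(3))
a,b=load('scene0'),load('side0')
S=lambda u,v:(195+u/4,185+v/4); D=lambda u,v:(210+u/4,160+v/4)
for n,p,q in [('green',S(682,68),D(113,70)),('red',S(595,66),D(142,120)),('ball',S(160,110),D(499,292)),('elbow',S(264,107),D(442,213)),('hingebolt',S(325,131),D(463,153)),('gripend',S(70,183),D(628,312)),('griptop',S(250,180),D(540,190))]:
    print(n,tri([p,q],[a,b]).round(1))
E
```

```text
[[-0.001 -0.943  0.332]
 [-0.001  0.332  0.943]
 [-1.     0.    -0.002]]
green [466.7 372.9  60. ]
red [451.5 301.8  60.6]
ball [507.5 -67.4 129.1]
elbow [521.7  11.1 134.1]
hingebolt [566.   47.6 144.5]
gripend [ 566.1 -135.8  129.2]
griptop [592.9 -10.  135.2]
```

Request:
{"method": "play_rows", "body": {
  "gripper": [1,1,1,1,1,1,1,1,1,1,1,1,1,1],
  "translation": [
    [-2,-15,-9],
    [-4,-44,-28],
    [-6,-73,-47],
    [-8,-102,-65],
    [-10,-132,-84],
    [-10,-161,-103],
    [-10,-190,-121],
    [-10,-219,-140],
    [-10,-249,-158],
    [-10,-270,-172],
    [-10,-285,-182],
    [-10,-292,-186],
    [-10,-292,-186],
    [-10,-292,-186]
  ],
  "dr": [
    [-1,0,0],
    [-2,0,0],
    [-3,0,0],
    [-4,0,0],
    [-5,0,0],
    [-6,0,0],
    [-7,0,0],
    [-8,0,0],
    [-8.5,0,0],
    [-8.5,0,0],
    [-8.5,0,0],
    [-8.5,0,0],
    [-8.5,0,0],
    [-8.5,0,0]
  ]
}}

```text
time_s: 1.55
ee_pos: [429.1, 340.5, 240.4]
ee_rot: [-1.068, 1.295, 1.068]
wrist_force: [-0.6, -0.4, -0.6]
finger_gap: 0.005
```

```bash
cat >> h.py <<'E'
def fw(d,uv,z):
    "wrist pixel -> world at given depth along optical axis"
    s=d['state'];R=Ro.from_rotvec(s['ee_rot']).as_matrix();T=np.array(d['T_tool_cam'])
    x,y=(uv[0]-d['cx'])/d['fx'],(uv[1]-d['cy'])/d['fy'];th=np.hypot(x,y);k=np.tan(th)/max(th,1e-9)
    c=np.array([x*k,y*k,1]); o=R@T[:3,3]+s['ee_pos']; r=R@T[:3,:3]@c
    return o,r,o+r*z
def wworld(d):
    s=d['state'];R=Ro.from_rotvec(s['ee_rot']).as_matrix();T=np.array(d['T_tool_cam'])
    v,u=np.mgrid[0:420,0:560];x,y=(u-d['cx'])/d['fx'],(v-d['cy'])/d['fy'];th=np.hypot(x,y)+1e-9;k=np.tan(th)/th;z=d['z_map']
    P=np.stack([x*k*z,y*k*z,z],-1)@T[:3,:3].T+T[:3,3]; W=P@R.T+s['ee_pos'];W[z==0]=np.nan;return W
def onplane(d,uv,h):
    o,r,_=fw(d,uv,1); return o+r*(h-o[2])/r[2]
E
python3 - <<'E'
from h import *
d=snap('wrist','w1');s=d['state'];print(s['time_s'],s['ee_pos'],s['finger_gap'],s['wrist_force']);print(Ro.from_rotvec(s['ee_rot']).as_matrix().round(3))
E
```

```text
1.55 [429.09182373 340.53871018 240.44642973] 0.004801060135423679 [-0.63793365 -0.44230017 -0.64183976]
[[-0.001 -0.982  0.189]
 [-0.001  0.189  0.982]
 [-1.     0.001 -0.001]]
```

View pics/w1.png

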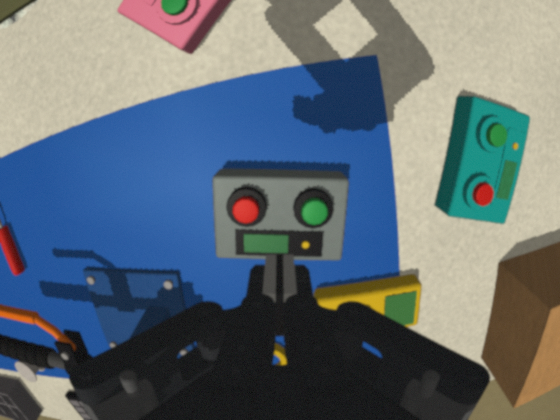

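Run:
```python
from h import *
d=load('w1');W=wworld(d);hsv=cv2.cvtColor(np.ascontiguousarray(d['pixels']),cv2.COLOR_RGB2HSV).astype(int);H,S,V=hsv[...,0],hsv[...,1],hsv[...,2]
v,u=np.mgrid[0:420,0:560]
for n,c in (('green',(314,209)),('red',(246,209))):
    m=(np.hypot(u-c[0],v-c[1])<22)&(S>130)&(V>60)&(((H>45)&(H<85)) if n=='green' else ((H<8)|(H>172)))
    w=W[m];zt=np.nanpercentile(w[:,2],80);top=w[w[:,2]>zt-3]
    print(n,m.sum(),u[m].mean(),v[m].mean(),np.nanmedian(w,0).round(1),'top',top.mean(0).round(1),top.min(0).round(1),top.max(0).round(1),np.nanpercentile(w[:,2],[10,50,90]))
m=(np.hypot(u-282,v-215)<90)&(S<50)&(W[...,2]>40)&(W[...,2]<50)
pts=W[m][:,:2].astype(np.float32);r=cv2.minAreaRect(pts);print('box',r,np.median(W[m][:,2]))
```

```text
green 560 314.1982142857143 211.3625 [464.4 369.5  65.9] top [465.1 369.4  66.1] [452.1 356.4  63.7] [478.6 382.2  68.2] [61.65525525 65.92356646 67.0624202 ]
red 601 245.27787021630616 209.63394342762064 [449.  299.9  66. ] top [449.8 299.7  66.1] [436.6 285.9  63.8] [463.1 313.2  68.3] [60.68116994 66.03119993 67.0593654 ]
box ((474.6798095703125, 330.640625), (147.90953063964844, 98.75019073486328), 77.82422637939453) 44.366353035786574
```

Request:
{"method": "play_rows", "body": {
  "gripper": [1,1,1,1,1,1,1,1,1,1,1,1,1,1],
  "translation": [
    [-2,-5,-15],
    [-4,-14,-45],
    [-6,-24,-80],
    [-8,-34,-115],
    [-10,-44,-150],
    [-10,-54,-185],
    [-10,-64,-220],
    [-10,-74,-255],
    [-10,-84,-290],
    [-10,-92,-315],
    [-10,-95,-330],
    [-10,-98,-340],
    [-10,-98,-340],
    [-10,-98,-340]
  ],
  "dr": [
    [0,0,0],
    [0,0,0],
    [0,0,0],
    [0,0,0],
    [0,0,0],
    [0,0,0],
    [0,0,0],
    [0,0,0],
    [0,0,0],
    [0,0,0],
    [0,0,0],
    [0,0,0],
    [0,0,0],
    [0,0,0]
  ]
}}

```text
time_s: 3.0
ee_pos: [461.0, -11.2, 250.9]
ee_rot: [-1.069, 1.294, 1.069]
wrist_force: [0.4, 0.6, 0.0]
finger_gap: 0.002
```

Run:
```python
from h import *
d=snap('wrist','w2');s=d['state'];print(s['time_s'],s['ee_pos'],s['finger_gap'],s['wrist_force']);print(Ro.from_rotvec(s['ee_rot']).as_matrix().round(3))
```

```text
3.0 [460.99412858 -11.20343575 250.91512829] 0.0022150270908381097 [0.35668408 0.57132992 0.00844486]
[[-0.001 -0.982  0.188]
 [-0.001  0.188  0.982]
 [-1.     0.001 -0.001]]
```

View pics/w2.png

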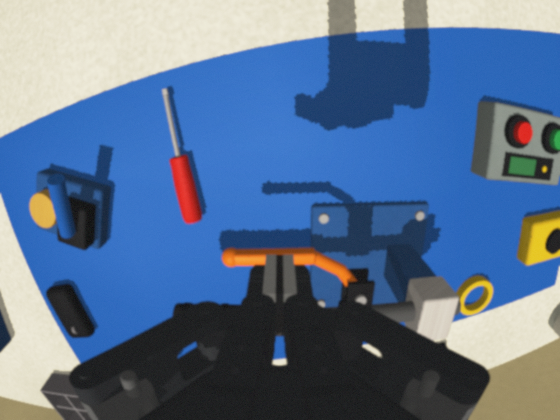

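Run:
```python
from h import *
d=load('w2');W=wworld(d);hsv=cv2.cvtColor(np.ascontiguousarray(d['pixels']),cv2.COLOR_RGB2HSV).astype(int);H,S,V=hsv[...,0],hsv[...,1],hsv[...,2]
v,u=np.mgrid[0:420,0:560]
m=(u>215)&(u<365)&(v>235)&(v<300)&(H<18)&(S>150)&(V>90)&(W[...,2]>115)
w=W[m];print(len(w),np.nanpercentile(w,[2,50,98],axis=0).round(1))
for c in range(222,360,8):
    k=m&(u==c)
    if k.sum()<3: continue
    ww=W[k];t=ww[ww[:,2]>np.nanmax(ww[:,2])-4]
    print(c,v[k].min(),v[k].max(),'outer@z130',onplane(d,(c,v[k].min()-.5),134)[:2].round(1),'inner@z138',onplane(d,(c,v[k].max()+.5),138)[:2].round(1),'topmean',t.mean(0).round(1))
cv2.imwrite('pics/w2c.png',cv2.resize(np.ascontiguousarray(d['pixels'][220:320,200:400,::-1]),None,fx=4,fy=4,interpolation=2))
```

```text
1644 [[455.  -69.2 126.5]
 [511.6  -6.7 135.1]
 [549.2  39.1 256.9]]
230 249 265 outer@z130 [495.9 -63.4] inner@z138 [510.7 -66.6] topmean [505.4 -65.3 137.5]
238 250 264 outer@z130 [498.1 -56.6] inner@z138 [510.9 -59.2] topmean [505.6 -58.1 136.7]
246 250 264 outer@z130 [499.4 -49.5] inner@z138 [512.1 -52.1] topmean [506.9 -51.  136.7]
254 250 265 outer@z130 [500.7 -42.5] inner@z138 [514.4 -45.3] topmean [451.8 -22.4 257. ]
262 250 265 outer@z130 [501.9 -35.5] inner@z138 [515.6 -38.2] topmean [452.4 -18.7 256.7]
270 250 253 outer@z130 [503.2 -28.6] inner@z138 [505.2 -28.8] topmean [507.1 -29.4 131.9]
278 250 254 outer@z130 [504.5 -21.6] inner@z138 [507.4 -22.2] topmean [508.2 -22.3 133.6]
286 249 253 outer@z130 [504.9 -14.5] inner@z138 [507.8 -15.1] topmean [509.5 -15.3 132.6]
294 249 264 outer@z130 [506.3  -7.6] inner@z138 [520.  -10.1] topmean [450.9  -3.3 262.8]
302 249 265 outer@z130 [507.6  -0.6] inner@z138 [522.4  -3.3] topmean [456.   -0.  256.7]
310 249 263 outer@z130 [509.    6.3] inner@z138 [521.8   4.1] topmean [516.9   4.9 136.8]
318 253 265 outer@z130 [514.3  12.8] inner@z138 [525.2  10.8] topmean [521.   11.8 134.6]
326 257 269 outer@z130 [519.8  19.3] inner@z138 [530.8  17.4] topmean [526.8  18.4 134.3]
334 261 273 outer@z130 [525.4  26. ] inner@z138 [536.6  24.1] topmean [532.6  25.1 134. ]
342 265 281 outer@z130 [531.1  32.8] inner@z138 [546.8  30.5] topmean [539.9  31.9 134.1]
350 272 281 outer@z130 [540.1  39.5] inner@z138 [548.5  37.9] topmean [546.2  37.6 140.7]
```

View pics/w2c.png

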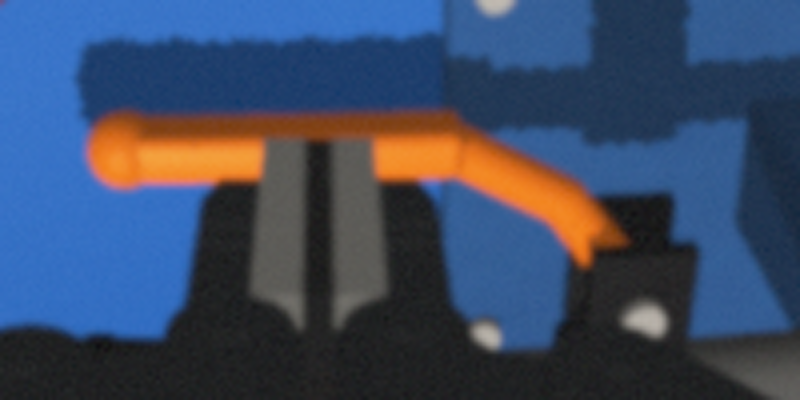

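Request:
{"method": "play_rows", "body": {
  "gripper": [1,1,1,1,1,1,1,1,1],
  "translation": [
    [10,-4,-3],
    [30,-8,-6],
    [55,-13,-11],
    [80,-13,-11],
    [105,-13,-11],
    [125,-13,-11],
    [136,-13,-11],
    [139,-13,-11],
    [139,-13,-11]
  ],
  "dr": [
    [0,0,0],
    [0,0,0],
    [0,0,0],
    [0,0,0],
    [0,0,0],
    [0,0,0],
    [0,0,0],
    [0,0,0],
    [0,0,0]
  ]
}}

```text
time_s: 3.95
ee_pos: [471.7, -24.2, 111.8]
ee_rot: [-1.07, 1.294, 1.07]
wrist_force: [-0.6, 0.5, 0.1]
finger_gap: 0.003
```

Run:
```python
from h import *
d=snap('wrist','w3');snap('side','s3');s=d['state'];print(s['time_s'],s['ee_pos'],s['wrist_force'])
a=d['pixels'][150:420,100:460];b=load('s3')['pixels'][140:350,220:400]
cv2.imwrite('pics/w3c.png',np.ascontiguousarray(np.hstack([cv2.resize(a,(440,330)),cv2.resize(b,(283,330))])[:,:,::-1]))
```

```text
3.95 [471.6542943  -24.17458682 111.81701399] [-0.57895599  0.46379509  0.10653756]
```

View pics/w3c.png

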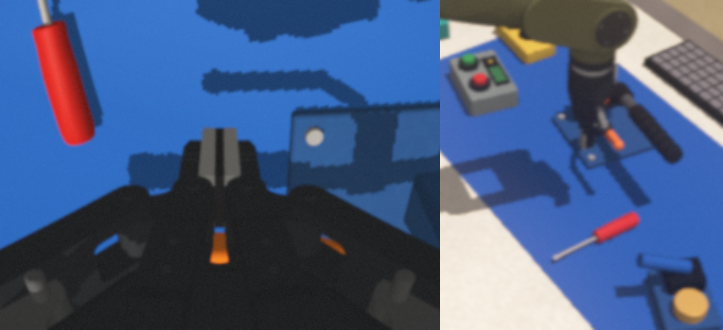

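Request:
{"method": "play_rows", "body": {
  "gripper": [1,1,1,1,1,1],
  "translation": [
    [0,-5,0],
    [0,-10,0],
    [0,-15,0],
    [0,-20,0],
    [0,-22,0],
    [0,-22,0]
  ],
  "dr": [
    [0,0,0],
    [0,0,0],
    [0,0,0],
    [0,0,0],
    [0,0,0],
    [0,0,0]
  ]
}}

```text
time_s: 4.65
ee_pos: [494.4, -28.6, 113.0]
ee_rot: [-1.071, 1.293, 1.068]
wrist_force: [0.2, -0.4, 0.7]
finger_gap: 0.001
```

Request:
{"method": "play_rows", "body": {
  "gripper": [1,1,1],
  "translation": [
    [0,-2,0],
    [0,-3,0],
    [0,-3,0]
  ],
  "dr": [
    [0,0,0],
    [0,0,0],
    [0,0,0]
  ]
}}

```text
time_s: 4.95
ee_pos: [496.2, -29.2, 112.7]
ee_rot: [-1.069, 1.295, 1.07]
wrist_force: [-5.0, -0.9, 2.7]
finger_gap: -0.003
```

Request:
{"method": "play_rows", "body": {
  "gripper": [1,1,1,1,1,1,1,1,1,1],
  "translation": [
    [0,-2.1,-1.4],
    [0,-4.3,-2.7],
    [0,-6.5,-4],
    [0,-8.8,-5.3],
    [0,-11,-6.5],
    [0,-13.3,-7.6],
    [0,-15.6,-8.6],
    [0,-18,-9.6],
    [0,-20,-10.4],
    [0,-20,-10.4]
  ],
  "dr": [
    [-1.4,0,0],
    [-2.9,0,0],
    [-4.3,0,0],
    [-5.7,0,0],
    [-7.2,0,0],
    [-8.6,0,0],
    [-10,0,0],
    [-11.5,0,0],
    [-12.6,0,0],
    [-12.6,0,0]
  ]
}}

```text
time_s: 5.95
ee_pos: [513.4, -42.8, 112.4]
ee_rot: [-1.231, 1.197, 1.237]
wrist_force: [-6.5, 3.0, 2.2]
finger_gap: -0.001
```

Run:
```python
from h import *
d=snap('wrist','w4');snap('side','s4');s=d['state'];print(s['time_s'],s['ee_pos'],s['wrist_force'],s['ft_torque']);print(Ro.from_rotvec(s['ee_rot']).as_matrix().round(3))
a=d['pixels'][150:420,100:460];b=load('s4')['pixels'][140:350,220:400]
cv2.imwrite('pics/w4c.png',np.ascontiguousarray(np.hstack([cv2.resize(a,(440,330)),cv2.resize(b,(283,330))])[:,:,::-1]))
```

```text
5.95 [513.36653494 -42.84025542 112.36162615] [-6.54557983  3.00463777  2.16311052] [0.48893697 0.82757108 0.07727115]
[[-0.005 -0.999 -0.033]
 [-0.    -0.033  0.999]
 [-1.     0.005 -0.   ]]
```

View pics/w4c.png

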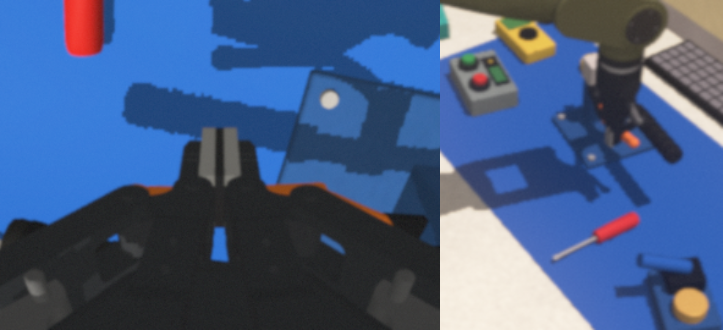

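Request:
{"method": "play_rows", "body": {
  "gripper": [1,1,1,1,1],
  "translation": [
    [0,-1.7,-1],
    [0,-3.4,-2.1],
    [0,-5,-3],
    [0,-5.5,-3.3],
    [0,-5.5,-3.3]
  ],
  "dr": [
    [-1.1,0,0],
    [-2.2,0,0],
    [-3.3,0,0],
    [-3.6,0,0],
    [-3.6,0,0]
  ]
}}

```text
time_s: 6.55
ee_pos: [518.2, -45.7, 112.2]
ee_rot: [-1.276, 1.167, 1.286]
wrist_force: [-6.4, 2.9, 4.6]
finger_gap: -0.002
```

Request:
{"method": "play_rows", "body": {
  "gripper": [1,1,1],
  "translation": [
    [0,-0.7,-0.3],
    [0,-1.2,-0.5],
    [0,-1.2,-0.5]
  ],
  "dr": [
    [-0.4,0,0],
    [-0.7,0,0],
    [-0.7,0,0]
  ]
}}

```text
time_s: 6.85
ee_pos: [518.6, -46.1, 112.1]
ee_rot: [-1.284, 1.162, 1.297]
wrist_force: [-6.9, 1.9, 5.0]
finger_gap: -0.003
```

Request:
{"method": "play_rows", "body": {
  "gripper": [1,1,1],
  "translation": [
    [0,-0.6,-0.2],
    [0,-1.0,-0.4],
    [0,-1.0,-0.4]
  ],
  "dr": [
    [-0.3,0,0],
    [-0.4,0,0],
    [-0.4,0,0]
  ]
}}

```text
time_s: 7.15
ee_pos: [519.0, -46.4, 112.0]
ee_rot: [-1.288, 1.159, 1.305]
wrist_force: [-7.4, 1.4, 4.7]
finger_gap: -0.0
```

Request:
{"method": "play_rows", "body": {
  "gripper": [1,1,1,1],
  "translation": [
    [0,-0.8,-0.2],
    [0,-1.5,-0.3],
    [0,-2.0,-0.4],
    [0,-2.0,-0.4]
  ],
  "dr": [
    [-0.3,0,0],
    [-0.4,0,0],
    [-0.4,0,0],
    [-0.4,0,0]
  ]
}}

```text
time_s: 7.55
ee_pos: [520.2, -47.0, 112.0]
ee_rot: [-1.293, 1.157, 1.313]
wrist_force: [-8.0, 0.4, 5.0]
finger_gap: -0.003
```

Request:
{"method": "play_rows", "body": {
  "gripper": [1,1,1,1],
  "translation": [
    [0,-0.8,0],
    [0,-1.5,0],
    [0,-2.0,0],
    [0,-2.0,0]
  ],
  "dr": [
    [0,0,0],
    [0,0,0],
    [0,0,0],
    [0,0,0]
  ]
}}

```text
time_s: 7.95
ee_pos: [520.8, -47.3, 112.1]
ee_rot: [-1.292, 1.16, 1.317]
wrist_force: [-10.8, -0.6, 7.3]
finger_gap: 0.001
```

Request:
{"method": "play_rows", "body": {
  "gripper": [1,1,1],
  "translation": [
    [0,-1.5,0],
    [0,-2.6,0],
    [0,-2.6,0]
  ],
  "dr": [
    [0,0,0],
    [0,0,0],
    [0,0,0]
  ]
}}

```text
time_s: 8.25
ee_pos: [520.9, -47.3, 112.0]
ee_rot: [-1.29, 1.166, 1.324]
wrist_force: [-15.9, -0.1, 10.8]
finger_gap: -0.001
```

Request:
{"method": "play_rows", "body": {
  "gripper": [1,1,1,1,1,1,1,1,1,1,1,1,1,1,1,1],
  "translation": [
    [0,-2.4,0],
    [0,-2.4,0],
    [0,-2.4,0],
    [0,-2.4,0],
    [0,-2.4,0],
    [0,-2.4,0],
    [0,-2.4,0],
    [0,-2.4,0],
    [0,-2.4,0],
    [0,-2.4,0],
    [0,-2.4,0],
    [0,-2.4,0],
    [0,-2.4,0],
    [0,-2.4,0],
    [0,-2.4,0],
    [0,-2.4,0]
  ],
  "dr": [
    [0,0,0],
    [0,0,0],
    [0,0,0],
    [0,0,0],
    [0,0,0],
    [0,0,0],
    [0,0,0],
    [0,0,0],
    [0,0,0],
    [0,0,0],
    [0,0,0],
    [0,0,0],
    [0,0,0],
    [0,0,0],
    [0,0,0],
    [0,0,0]
  ]
}}

```text
time_s: 9.85
ee_pos: [520.7, -47.4, 112.1]
ee_rot: [-1.287, 1.17, 1.331]
wrist_force: [-14.1, 0.9, 10.8]
finger_gap: 0.006
```

Run:
```python
from h import *
d=snap('scene','c5');snap('side','s5');s=d['state'];print(s['time_s'],s['ee_pos'],s['wrist_force'],s['ft_torque']);print(Ro.from_rotvec(s['ee_rot']).as_matrix().round(3))
a=d['pixels'][190:270,190:320];b=load('s5')['pixels'][140:290,250:400]
cv2.imwrite('pics/c5c.png',np.ascontiguousarray(np.hstack([cv2.resize(a,(440,330)),cv2.resize(b,(330,330))])[:,:,::-1]))
```

```text
9.85 [520.73081212 -47.38081762 112.09639875] [-14.08333393   0.89522226  10.80082938] [0.08442726 2.24888945 0.07237142]
[[-0.035 -0.991 -0.129]
 [-0.002 -0.129  0.992]
 [-0.999  0.035  0.003]]
```

View pics/c5c.png

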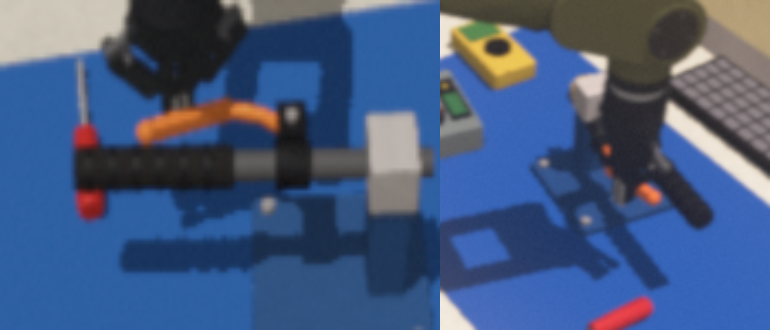

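Request:
{"method": "play_rows", "body": {
  "gripper": [1,1,1,1,1,1,1,1,1,1,1,1,1,1],
  "translation": [
    [0,2,0.5],
    [0,5,1.5],
    [0,8,3],
    [0,11,4.5],
    [0,14,6],
    [0,17,7.5],
    [0,21,9],
    [0,25,11],
    [0,30,13],
    [0,36,14],
    [0,43,14],
    [0,50,14],
    [0,55,14],
    [0,55,14]
  ],
  "dr": [
    [1,0,0],
    [3,0,0],
    [5,0,0],
    [7,0,0],
    [9,0,0],
    [11,0,0],
    [13,0,0],
    [15,0,0],
    [17,0,0],
    [18,0,0],
    [18,0,0],
    [18,0,0],
    [18,0,0],
    [18,0,0]
  ]
}}

```text
time_s: 11.35
ee_pos: [463.9, -40.8, 114.0]
ee_rot: [-1.059, 1.319, 1.094]
wrist_force: [0.3, 0.6, -0.2]
finger_gap: 0.002
```

Run:
```python
from h import *
d=snap('scene','c6');s=d['state'];print(s['time_s'],s['ee_pos'],s['wrist_force'],s['finger_gap']);print(Ro.from_rotvec(s['ee_rot']).as_matrix().round(3))
a=d['pixels'][190:270,190:320];b=load('scene0')['pixels'][190:270,190:320]
cv2.imwrite('pics/c6c.png',np.ascontiguousarray(np.hstack([cv2.resize(a,(400,300)),cv2.resize(b,(400,300))])[:,:,::-1]))
```

```text
11.35 [463.91012442 -40.76711232 114.04842689] [ 0.26115142  0.63054319 -0.18543453] 0.002196023996721404
[[-0.034 -0.982  0.184]
 [-0.002  0.184  0.983]
 [-0.999  0.034 -0.008]]
```

View pics/c6c.png

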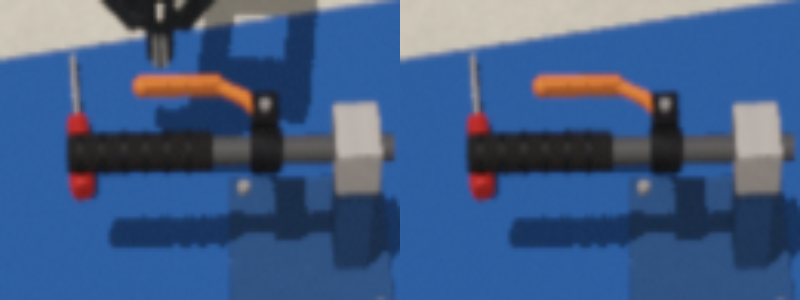

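Request:
{"method": "play_rows", "body": {
  "gripper": [1,1,1,1,1,1,1,1,1,1,1,1,1,1,1,1,1,1],
  "translation": [
    [-15,0,0],
    [-35,2,8],
    [-50,6,30],
    [-60,12,60],
    [-61,18,95],
    [-61,25,130],
    [-61,31,165],
    [-61,38,200],
    [-61,44,235],
    [-61,51,270],
    [-61,58,305],
    [-61,64,340],
    [-61,70,370],
    [-61,74,390],
    [-61,76,400],
    [-61,76,403],
    [-61,76,403],
    [-61,76,403]
  ],
  "dr": [
    [0,0,-0.3],
    [0,0,-0.6],
    [0,0,-1],
    [0,0,-1.5],
    [0,0,-2],
    [0,0,-2],
    [0,0,-2],
    [0,0,-2],
    [0,0,-2],
    [0,0,-2],
    [0,0,-2],
    [0,0,-2],
    [0,0,-2],
    [0,0,-2],
    [0,0,-2],
    [0,0,-2],
    [0,0,-2],
    [0,0,-2]
  ]
}}

```text
time_s: 13.2
ee_pos: [465.9, 368.6, 174.6]
ee_rot: [-1.078, 1.297, 1.067]
wrist_force: [0.4, 0.1, 1.0]
finger_gap: 0.002
```

Run:
```python
from h import *
d=load('w1');W=wworld(d)
c=np.array([465.1,369.4]);r=np.hypot(W[...,0]-c[0],W[...,1]-c[1])
for a in range(0,32,2):
    k=(r>=a)&(r<a+2)&(W[...,2]<100); print(a,k.sum(),np.nanpercentile(W[k][:,2],[10,50,90]).round(1),d['pixels'][k].mean(0).round())
d=snap('wrist','w7');snap('side','s7');snap('scene','c7');s=d['state'];print(s['time_s'],s['ee_pos'],s['wrist_force']);print(Ro.from_rotvec(s['ee_rot']).as_matrix().round(3))
a=d['pixels'][100:400,130:430];b=load('s7')['pixels'][120:240,180:300]
cv2.imwrite('pics/w7c.png',np.ascontiguousarray(np.hstack([cv2.resize(a,(400,400)),cv2.resize(b,(400,400))])[:,:,::-1]))
```

```text
0 11 [65.5 66.2 67.3] [ 60. 153.  78.]
2 31 [65.4 66.3 67.2] [ 60. 153.  79.]
4 58 [65.3 66.2 67.1] [ 60. 153.  79.]
6 75 [65.4 66.3 67.1] [ 60. 153.  79.]
8 99 [65.5 66.4 67.2] [ 60. 153.  79.]
10 126 [64.9 66.  67.1] [ 55. 143.  74.]
12 179 [56.1 63.  66.1] [38. 90. 48.]
14 109 [55.4 56.4 57.1] [39. 50. 40.]
16 148 [55.4 56.4 57.4] [42. 49. 42.]
18 203 [55.4 56.2 57.2] [42. 44. 41.]
20 297 [44.1 53.9 56.5] [56. 59. 56.]
22 143 [43.6 44.2 45.3] [100. 105.  99.]
24 182 [43.5 44.3 45.1] [116. 121. 114.]
26 257 [43.5 44.3 45.3] [119. 125. 117.]
28 285 [43.2 44.2 45.2] [118. 124. 117.]
30 390 [21.3 43.9 45.2] [ 97. 102.  98.]
13.2 [465.93704065 368.63522573 174.5999825 ] [0.37839182 0.06266756 1.01993633]
[[ 0.    -0.983  0.185]
 [-0.008  0.185  0.983]
 [-1.    -0.002 -0.008]]
```

View pics/w7c.png

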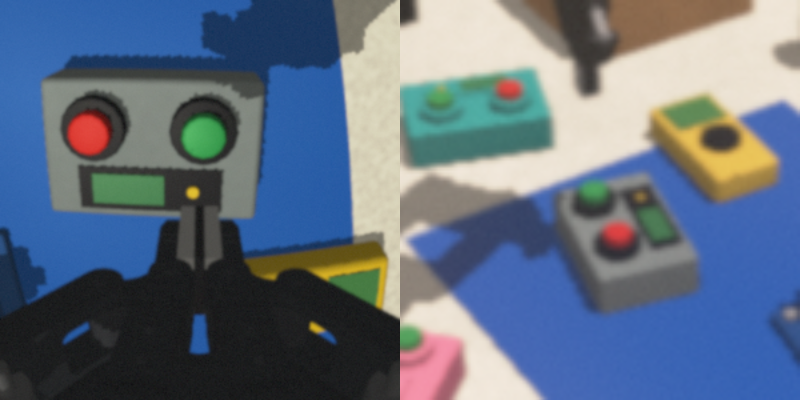

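Run:
```python
from h import *
d=load('w7');W=wworld(d);hsv=cv2.cvtColor(np.ascontiguousarray(d['pixels']),cv2.COLOR_RGB2HSV).astype(int);H,S,V=hsv[...,0],hsv[...,1],hsv[...,2]
v,u=np.mgrid[0:420,0:560]
m=(np.hypot(u-282,v-202)<28)&(S>130)&(V>60)&(H>45)&(H<85);w=W[m];t=w[w[:,2]>63]
print(t.mean(0),t.min(0),t.max(0))
```

```text
[464.90256833 369.86569732  66.0435838 ] [452.02745    355.97536959  63.01366349] [478.73067928 383.25041954  68.69119143]
```

Request:
{"method": "play_rows", "body": {
  "gripper": [1,1,1,1,1,1,1,1],
  "translation": [
    [15,0,0],
    [35,0,0],
    [55,0,0],
    [75,0,0],
    [88,0,0],
    [95,0,0],
    [97,0,0],
    [97,0,0]
  ],
  "dr": [
    [0,0,0],
    [0,0,0],
    [0,0,0],
    [0,0,0],
    [0,0,0],
    [0,0,0],
    [0,0,0],
    [0,0,0]
  ]
}}

```text
time_s: 14.15
ee_pos: [466.2, 368.0, 77.8]
ee_rot: [-1.077, 1.296, 1.066]
wrist_force: [0.2, -0.0, -0.5]
finger_gap: -0.005
```

Request:
{"method": "play_rows", "body": {
  "gripper": [1,1,1,1,1,1,1],
  "translation": [
    [3,1.6,1.6],
    [7,1.6,1.6],
    [10,1.6,1.6],
    [12,1.6,1.6],
    [14,1.6,1.6],
    [16,1.6,1.6],
    [16,1.6,1.6]
  ],
  "dr": [
    [0,0,0],
    [0,0,0],
    [0,0,0],
    [0,0,0],
    [0,0,0],
    [0,0,0],
    [0,0,0]
  ]
}}

```text
time_s: 14.85
ee_pos: [465.0, 369.9, 62.0]
ee_rot: [-1.077, 1.296, 1.067]
wrist_force: [-1.6, 0.5, 3.4]
finger_gap: -0.001
```

Request:
{"method": "play_rows", "body": {
  "gripper": [1,1,1,1],
  "translation": [
    [1,0,0],
    [2,0,0],
    [3,0,0],
    [3,0,0]
  ],
  "dr": [
    [0,0,0],
    [0,0,0],
    [0,0,0],
    [0,0,0]
  ]
}}

```text
time_s: 15.25
ee_pos: [465.1, 370.0, 60.9]
ee_rot: [-1.077, 1.296, 1.067]
wrist_force: [-6.2, -3.9, 13.1]
finger_gap: 0.001
```

Request:
{"method": "play_rows", "body": {
  "gripper": [1,1,1,1],
  "translation": [
    [2.5,0,0],
    [2.5,0,0],
    [2.5,0,0],
    [2.5,0,0]
  ],
  "dr": [
    [0,0,0],
    [0,0,0],
    [0,0,0],
    [0,0,0]
  ]
}}

```text
time_s: 15.65
ee_pos: [465.1, 370.0, 60.8]
ee_rot: [-1.077, 1.297, 1.067]
wrist_force: [-7.1, -4.7, 16.2]
finger_gap: 0.002
```

Bottomed out (force up, no further motion). Release.

Request:
{"method": "play_rows", "body": {
  "gripper": [1,1,1,1,1,1,1,1,1,1],
  "translation": [
    [-3,0,0],
    [-6,0,0],
    [-10,0,0],
    [-20,0,0],
    [-40,0,0],
    [-65,0,0],
    [-90,0,0],
    [-110,0,0],
    [-115,0,0],
    [-115,0,0]
  ],
  "dr": [
    [0,0,0],
    [0,0,0],
    [0,0,0],
    [0,0,0],
    [0,0,0],
    [0,0,0],
    [0,0,0],
    [0,0,0],
    [0,0,0],
    [0,0,0]
  ]
}}

```text
time_s: 16.65
ee_pos: [465.6, 371.3, 176.8]
ee_rot: [-1.077, 1.295, 1.066]
wrist_force: [-0.0, 0.1, 0.1]
finger_gap: -0.004
```

Run:
```python
from h import *
d=snap('wrist','w8');snap('scene','c8');s=d['state'];print(s['time_s'],s['ee_pos'],s['wrist_force'])
W=wworld(d);hsv=cv2.cvtColor(np.ascontiguousarray(d['pixels']),cv2.COLOR_RGB2HSV).astype(int);H,S,V=hsv[...,0],hsv[...,1],hsv[...,2]
ok=(S>130)&(V>60)&(W[...,2]>58)&(W[...,2]<75)
for n,c,k in(('green',(465,369.5),(H>45)&(H<85)),('red',(449.6,299.8),(H<8)|(H>172))):
    m=ok&k&(np.hypot(W[...,0]-c[0],W[...,1]-c[1])<25);w=W[m];print(n,m.sum(),w[w[:,2]>63].mean(0))
a=load('c8')['pixels'];b=load('scene0')['pixels'];cv2.imwrite('pics/c8c.png',np.ascontiguousarray(np.hstack([a[140:320,90:440],b[140:320,90:440]])[:,:,::-1]))
```

```text
16.65 [465.6344641  371.280726   176.75501762] [-0.03082118  0.09240518  0.05380438]
green 864 [464.83239553 369.82488563  65.98069914]
red 834 [449.67973844 300.14711089  65.92168127]
```

View pics/c8c.png

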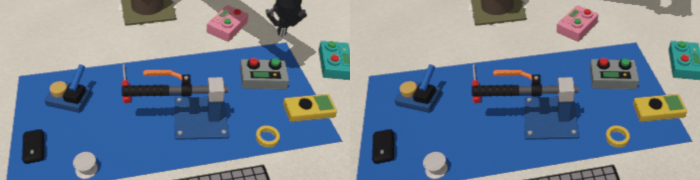

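The key is back up, the box has not moved, the lever is at rest and everything else looks unchanged.

```bash
python3 -c "
from h import *
print(job.hand_in())"
```

```text
the job is handed in; nothing more can be done
None
```

The job is done and handed in at about 16.7 s, well inside the 54 s limit; the hand-in itself gives no verdict.

- **Lever:** I pressed it with the outside of the shut fingers along its arc until it met the stop. There the force rose from 11 to 16 N with only 0.1 mm more travel. I held it for about 1.6 s at 14–16 N sideways; the upward force of about 11 N brings the total to 18–19 N. I then backed off, and the pictures show the lever fully back at rest.
- **Green key:** I pressed it down until it bottomed. The force rose from 13 to 16 N with the fingertips still at z ≈ 60.8 mm, roughly 5 mm below the measured key top. That is a little less than the stated 6 mm, within the 2 mm calibration. After release the key top measured 66.0 mm again.
- **Test box and the rest:** The green and red key positions match the earlier views to about 0.5 mm, so the box did not move and the red key was not touched. The before and after pictures show nothing else disturbed. The arm is clear, with wrist force near 0.
- **Disagreement:** The two fixed cameras' depth readings differed by about 10 mm along x, so I used the wrist camera and contact force instead.

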